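Test two lamp columns on the gauge pin and sort them by fit

TASK

Try the two square bronze lamp columns, one after the other, on the stepped steel gauge pin of the bare lamp base: lower the column gently over the pin as far as it goes, without forcing it, and let go of it there to see how it sits. A column whose foot comes to rest on the lamp base fits and goes upright, fully seated, into the square pocket of the wooden nest; one that hangs up on the pin's shoulder does not fit and is stood upright in the cardboard tray. Finish sorting the first column before you touch the second, never let a column drop, and leave everything else on the desk where it is.

Things in the scene. Friction and masses are not known exactly. Their poses are not given: they have to be found in the camera images.
- column_a: One of two look-alike square bronze lamp columns: hollow, 56 mm square, 110 mm tall, upright, about 0.3 kg, top closed but for a 12 mm hole. The round bore in its 12 mm thick foot is 43 mm if it fits, 33 mm if not: only trying tells, not its looks or place. Inside above the foot: 43 mm square, up to 104 mm. Origin: centre of the underside; z up its axis, x and y square to its faces.
- column_b: One of two look-alike square bronze lamp columns: hollow, 56 mm square, 110 mm tall, upright, about 0.3 kg, top closed but for a 12 mm hole. The round bore in its 12 mm thick foot is 43 mm if it fits, 33 mm if not: only trying tells, not its looks or place. Inside above the foot: 43 mm square, up to 104 mm. Origin: centre of the underside; z up its axis, x and y square to its faces.
- gauge: Bare bronze lamp base, 130 x 130 mm, 30 mm high (top 112 x 112), fixed, a 16 mm high toggle switch on it 65 mm from the centre. Stepped steel pin upright in its centre: 39 mm diameter for 40 mm, flat shoulder, 30 mm diameter for 37 mm, nose narrowing to 18 mm over 8 mm. Origin under its centre, on the pin's axis.
- gauge_foot (a point): Point on the pin's axis at the top face of the lamp base (30 mm above the desk): the foot of a fitting column (2 mm clearance all round) rests here.
- gauge_step (a point): Point on the pin's axis at the shoulder, 40 mm above the base's top face: the foot of a column that does not fit (1.5 mm clearance round the upper pin) hangs up here, so it stands 40 mm higher than a fitting one.
- gauge_tip (a point): Tip of the pin, 85 mm above the base's top face.
- nest: Pale wooden nest board with a cork bottom, 190 x 100 x 30 mm, fixed to the desk, with a square pocket (64 x 64 mm) and an empty round pocket (50 mm), both 22 mm deep. Origin under its centre; x along its length, the square pocket at -x, its sides along x and y.
- nest_pocket (a point): Centre of the floor of the nest's square pocket, 8 mm above the desk and 22 mm below the rim; axes as the nest.
- carton_in (a point): Centre of the inner floor of the low open cardboard tray: 150 x 150 mm outside, 40 mm high, walls and floor 5 mm, fixed to the desk; axes along its sides.
- screwdriver: Screwdriver, 140 mm long, lying flat between the two columns; origin on its underside. Leave it alone.
- mug: White mug with a handle, 76 mm across, 90 mm tall, standing; origin under its centre. Leave it alone.
- charger: White plug-in charger block, 75 x 50 x 40 mm; origin under its centre. Leave it alone.
- round_column: Short round bronze tube, 56 mm across, 90 mm tall, standing; not part of the test; origin under its centre. Leave it alone.
- polish: Metal can of polish, 56 mm across, 130 mm tall, standing; origin under its centre. Leave it alone.
- bulb: White lamp bulb, 60 mm across, 100 mm tall, standing on its cap; origin under its centre. Leave it alone.
There are look-alikes about, which are no part of the job. Of the things that look like the part that bears carton_in, the middle-sized one is meant. Of the things shaped like the gauge, the bronze one is meant.

How it is judged:
By the outcome, as a careful person would: the job done as asked, in the order asked, and still so for the second after the job is handed in, with the robot touching nothing.
It also fails if it takes over 72 s, if anything falls off the work surface, if the arm or the gripper's body presses on something with over 40 N, if the wrist force passes 120 N, or if a joint passes its speed limit or range.

ROBOT

A 7-joint arm with a two-finger parallel gripper is mounted at the origin on the work surface. World frame = base frame: x ahead of the robot, y to its left, z up, the work surface at z = 0. Lengths are in m, angles in degrees, forces in N, time in s.
With the tool pointing down it reaches from about 0.425 to 0.875 m from the base axis. Payload 4.7 kg.
Tool frame: the origin (TCP) lies at the very end of the fingers, on their centre line; the grasp point (between the pads) lies env.hold_point_z behind it (env.hold_point_z is the distance from the TCP to the grasp point, in m); z points along the fingers, y is the line along which they close (so a half turn about z gives the same grasp; the last joint's range is limited). The gripper opens to 87 mm and grips with 3 to 60 N. Pads are 19 mm wide; open, the fingers measure 117 mm over their backs; the gripper's body (75 mm by 190 mm) begins 51 mm behind the grasp point.
Start: joints at [-71.156, 18.392, -4.016, 83.108, 1.295, 78.541, -3.26], TCP at [0.201, 0.618, 0.223] pointing down, gripper open.
Joint ranges: [-163.93, 163.93], [-17.29, 119.83], [-79.2, 71.16], [3.27, 140.29], [-89.18, 269.18], [5.43, 117.66], [-154.24, 154.24]. Speed limits (degrees/s): [147.25, 147.25, 180, 180, 180, 180, 180].

INTERFACE

Orientations are given as [roll, pitch, yaw] about the fixed x, y, z axes, in that order (R = Rz(yaw) Ry(pitch) Rx(roll)).
In Python, from cell import env gives the robot as it stands.
- The arm moves only by the shell command python3 -m jog 'ROWS' [FORCE]. ROWS is JSON, a list of rows, each an object with "dp": the shift along the tool's x, y, z in cm, a list of three; "twist": the turn about the tool's z in degrees; "fingers": the opening, from 0 (shut) to 1 (fully open). A call has 1 to 8 rows; each row is the pose to reach, as a shift and turn from the pose commanded when the call began, along the tool's axes at that moment; what a row does not reach only later rows make up. A row lasts 1/8 s, in which the tool goes at most 62.5 mm and 10.7 degrees, less where a joint would pass 70% of its speed; a pose out of reach is approached as far as the arm can. A call with a gripper value outside its range is refused whole. The fingers move at their own pace and stop on an object; FORCE is the grip in N (left out, the last holds). Time passes only in rows, so rows that repeat a pose let the fingers close. It gives the time, the measured TCP pose, the force, the opening and the grip force at its end, in the units of the state.
- env.get_obs(): the state, without advancing time (a new reading comes with each control period).
- env.read_camera(name): name is "side" or "top"; returns a dict with "pixels" (420x560x3 uint8, blue, green, red), "depth" (420x560 float32, m along the optical axis (not along the pixel's ray), 0 where there is no reading), "fx", "fy", "cx", "cy" (pixels), "rvec" (rotation vector, rad) and "tvec" (3), from world to camera coordinates, as OpenCV has them. Camera axes: x right, y down, z forward; pixel columns grow to the right and rows downward; lengths in m; the calibration is good to about 2 mm. A picture is of the moment at which its call begins.
- env.sign_off(): hands the job in; it is judged then, once.
The state is a dict: "time_s": time; "qpos": joint angles; "joint_velocities": joint speeds; "effort": joint torques, N m; "tool_pos": TCP position; "tool_rot": TCP orientation; "force": force on the tool from outside, world axes, zero at the start; "wrist_torque": the same for the moment, N m; "grip_width": finger opening in m; "grasp_force": force on a finger pad.
Only numpy, scipy, OpenCV 4.12 (cv2) and the standard library are available. Lean on these libraries where they do the work, as an engineer would, in place of code of your own. Each camera call takes 0.05 s, during which the arm holds its last target. There are 200 camera calls.

## Working session

There is one attempt and no reset: what is moved stays moved. The work goes in short steps, Python scripts to look and compute and a shell command to move; the robot and the scene stay as the last step left them, time stands still between calls to the robot, and variables do not carry over. Pictures are saved under pics/ and viewed, at most 10 in all, crops included, and the job is handed in when it is done.

```bash
ls; mkdir -p pics
python3 - <<'E'
from cell import env
import cv2,numpy as np
print(env.hold_point_z); o=env.get_obs(); print(o)
for n in("top","side"):
    c=env.read_camera(n); cv2.imwrite(f"pics/{n}0.png",c["pixels"]); np.savez(f"{n}0.npz",**c)
    R=cv2.Rodrigues(np.array(c["rvec"]))[0]; print(n,c["fx"],c["cx"],c["cy"],-R.T@np.array(c["tvec"]).ravel(),R.round(3).tolist())
E
```

```text
pics
0.0187
{'time_s': 0.0, 'qpos': array([-71.15526135,  18.43839566,  -4.0154577 ,  83.17463646,
         1.2941057 ,  78.54051795,  -3.25902701]), 'joint_velocities': array([-0.03025186,  0.09341772,  0.02188986, -0.13074003,  0.0417135 ,
       -0.05661241,  0.02970092]), 'effort': array([-4.90107723e-04, -4.91303194e+01, -4.04242957e-01, -3.12530065e+01,
       -6.38939836e-02,  4.38399380e-02,  1.76873218e-04]), 'tool_pos': array([0.20113219, 0.61751946, 0.22147135]), 'tool_rot': array([-1.79891642e+02,  4.89025166e-03,  1.61965734e+02]), 'force': array([-0.12393036,  0.38380902,  0.65740128]), 'wrist_torque': array([ 0.0161492 , -0.03658882, -0.01080314]), 'grasp_force': 0.0, 'grip_width': 0.08678632517297957}
top 410.62573517870266 285.9786359300997 213.05296395702626 [ 0.38850122 -0.07565467  1.15195848] [[0.026, -1.0, -0.012], [-0.997, -0.025, -0.069], [0.069, 0.014, -0.998]]
side 459.38308732736414 272.77395651433966 205.16641299311993 [-0.24443551 -0.77693291  0.8278822 ] [[0.702, -0.711, 0.019], [-0.401, -0.417, -0.816], [0.588, 0.565, -0.578]]
```

View pics/top0.png

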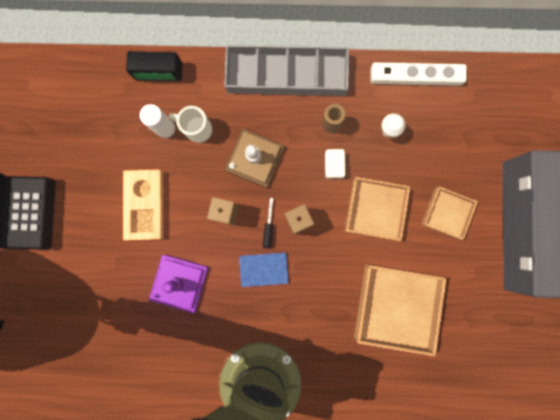

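View pics/side0.png

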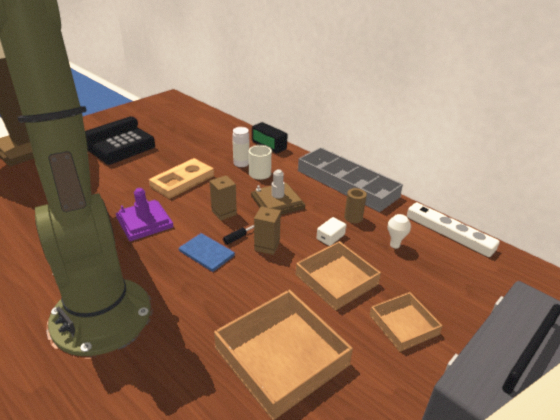

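The top view shows the columns at (221,210) and (299,218) and the bronze gauge at (255,157), with a purple look-alike at (180,285). There are three trays: large (402,310), middle (378,210) and small (450,213). The nest is at (143,205), its square pocket at about (142,221). The round tube (335,118) could be mistaken for a column.

My choices by the description are the square columns, the bronze gauge and the middle tray.

```bash
cat > h.py <<'E'
import numpy as np,cv2
def world(c):
    R=cv2.Rodrigues(np.array(c["rvec"]))[0]; t=np.array(c["tvec"]).ravel()
    v,u=np.mgrid[:420,:560]; d=c["depth"]
    P=np.dstack([(u-c["cx"])/c["fx"]*d,(v-c["cy"])/c["fy"]*d,d])
    return (P-t)@R
def ray(c,uv,z):
    R=cv2.Rodrigues(np.array(c["rvec"]))[0]; t=np.array(c["tvec"]).ravel(); C=-R.T@t
    uv=np.atleast_2d(uv).astype(float)
    d=np.c_[(uv[:,0]-c["cx"])/c["fx"],(uv[:,1]-c["cy"])/c["fy"],np.ones(len(uv))]@R
    return (C+d*((z-C[2])/d[:,2])[:,None])[:,:2]
def proj(c,P):
    K=np.array([[c["fx"],0,c["cx"]],[0,c["fy"],c["cy"]],[0,0,1.]])
    return cv2.projectPoints(np.atleast_2d(P).astype(float),np.array(c["rvec"]),np.array(c["tvec"]),K,None)[0][:,0]
def blob(c,W,uv,lo,hi,r=45):
    m=((W[...,2]>lo)&(W[...,2]<hi)&(c["depth"]>0)).astype(np.uint8)
    k=np.zeros_like(m); u,v=uv; k[max(0,v-r):v+r,max(0,u-r):u+r]=1; m*=k
    n,l,s,ce=cv2.connectedComponentsWithStats(m)
    i=1+np.argmax(s[1:,4]); return l==i
def rect(c,m,z):
    cs=cv2.findContours(m.astype(np.uint8),cv2.RETR_EXTERNAL,cv2.CHAIN_APPROX_NONE)[0]
    q=max(cs,key=cv2.contourArea).reshape(-1,2)
    return cv2.minAreaRect((ray(c,q,z)*1000).astype(np.float32))
E
python3 - <<'E'
from h import *
c=dict(np.load("top0.npz")); W=world(c)
for n,uv,lo,hi,r in [("colL",(221,210),.095,.125,25),("colR",(299,218),.095,.125,25),("gaugetop",(255,157),.022,.038,35),("pinnose",(255,155),.095,.13,20),("pinwhole",(255,155),.06,.13,20),("nest",(143,205),.022,.038,50),("trayM",(378,210),.03,.05,42),("trayS",(450,213),.02,.05,35),("trayL",(402,310),.03,.08,55),("switch",(233,165),.036,.055,10),
 ("mug",(195,124),.07,.1,25),("polish",(155,120),.11,.14,25),("charger",(335,163),.03,.05,20),("round",(335,118),.08,.1,20),("purple",(180,285),.022,.038,40)]:
    try:
        m=blob(c,W,uv,lo,hi,r); z=np.median(W[m][:,2]); (x,y),(w,h),a=rect(c,m,z)
        print(n,m.sum(),"z%.4f"%z,"ctr %.1f %.1f size %.1f %.1f ang %.1f"%(x,y,w,h,a),"mean",(W[m][:,:2].mean(0)*1000).round(1))
    except Exception as e: print(n,e)
I=c["pixels"]; a=cv2.resize(I[110:260,110:420],None,fx=2.5,fy=2.5,interpolation=cv2.INTER_CUBIC); cv2.imwrite("pics/crop.png",a)
E
```

```text
colL 487 z0.1099 ctr 462.8 107.2 size 58.2 55.9 ang 78.9 mean [462.8 107.3]
colR 470 z0.1099 ctr 446.7 -92.9 size 56.1 56.1 ang 26.6 mean [446.5 -92.9]
gaugetop 1399 z0.0299 ctr 619.6 34.1 size 117.3 115.1 ang 70.4 mean [617.5  32.8]
pinnose 116 z0.1118 ctr 617.9 32.4 size 29.4 29.2 ang 46.9 mean [617.6  33. ]
pinwhole 193 z0.1069 ctr 612.5 31.4 size 40.6 36.7 ang 46.8 mean [615.   31.7]
nest 1814 z0.0298 ctr 479.4 338.1 size 190.0 102.6 ang 3.0 mean [485.3 340. ]
trayM 493 z0.0390 ctr 482.8 -307.4 size 151.2 150.4 ang 81.3 mean [ 484.2 -312. ]
trayS 353 z0.0283 ctr 477.0 -506.8 size 115.5 114.0 ang 69.5 mean [ 478.4 -509.7]
trayL 1282 z0.0525 ctr 215.8 -367.7 size 209.9 205.8 ang 82.1 mean [ 205.8 -375.9]
switch 10 z0.0422 ctr 593.2 93.2 size 11.0 5.5 ang 2.0 mean [593.5  93.3]
mug 295 z0.0856 ctr 703.0 198.7 size 89.9 75.0 ang 36.4 mean [701.8 202.4]
polish 400 z0.1293 ctr 697.9 289.1 size 59.3 52.2 ang 46.7 mean [698.3 289.3]
charger 497 z0.0395 ctr 604.5 -188.5 size 74.7 49.3 ang 1.3 mean [ 604.9 -189.5]
round 231 z0.0896 ctr 725.2 -181.0 size 56.4 52.6 ang 1.1 mean [ 725.6 -181.1]
purple 1456 z0.0297 ctr 264.6 232.8 size 114.0 114.0 ang 76.1 mean [266.  229.9]
```

View pics/crop.png

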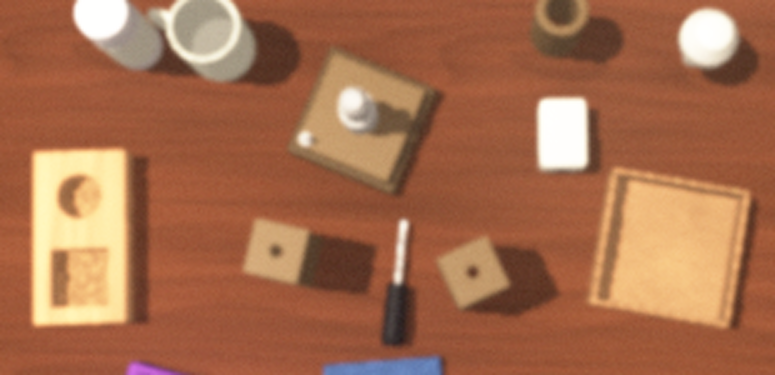

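Crop: the choices hold. The bronze gauge carries a steel pin at crop (357,108), and its switch is at (305,139). The column tops are at (277,251) and (473,272), and the screwdriver lies between them. The middle tray measures 151 mm, which matches. Next I refine the pin axis, the pocket and the columns, and check them in the side view.

Run:
```python
from h import *
for n in ("top","side"):
    c=dict(np.load(n+"0.npz")); W=world(c)
    P=W.reshape(-1,3)
    def uv0(p): return tuple(proj(c,p)[0].round().astype(int))
    for lo,zz in((.104,.107),(.112,.115)):
        m=blob(c,W,uv0([.617,.032,.112]),lo,.125,20)
        print(n,"pin",lo,m.sum(),np.round(rect(c,m,zz)[0],1),np.round(rect(c,m,zz)[1],1),(W[m][:,:2].mean(0)*1e3).round(1))
    for k,p in(("L",[.4628,.1072,.11]),("R",[.4467,-.0929,.11])):
        m=blob(c,W,uv0(p),.106,.116,30); print(n,k,m.sum(),np.round(rect(c,m,.11)[0]+rect(c,m,.11)[1]+(rect(c,m,.11)[2],),1),(W[m][:,:2].mean(0)*1e3).round(1))
    # nest
    m=blob(c,W,uv0([.48,.338,.03]),.026,.036,60)
    r=rect(c,m,.03); print(n,"nest",np.round(r[0]+r[1]+(r[2],),1))
    cs,h=cv2.findContours(m.astype(np.uint8),cv2.RETR_CCOMP,cv2.CHAIN_APPROX_NONE)
    for q,hh in zip(cs,h[0]):
        if hh[3]>=0 and cv2.contourArea(q)>60:
            r=cv2.minAreaRect((ray(c,q.reshape(-1,2),.03)*1000).astype(np.float32)); print("  hole",np.round(r[0]+r[1]+(r[2],),1))
    m=blob(c,W,uv0([.4828,-.3074,.04]),.036,.046,55); r=rect(c,m,.04); print(n,"trayM",np.round(r[0]+r[1]+(r[2],),1))
    m=blob(c,W,uv0([.58,.03,.03]),.0275,.034,70); r=rect(c,m,.03); print(n,"gauge",np.round(r[0]+r[1]+(r[2],),1))
```

```text
top pin 0.104 108 [619.7  34. ] [28.1 28.9] [618.3  33.4]
top pin 0.112 57 [618.4  34.7] [18.2 20.5] [619.   34.6]
top L 462 [463.  107.9  56.7  55.9  78.9] [463.  108.1]
top R 462 [446.9 -92.6  55.7  55.7  27.8] [446.7 -93.1]
top nest [479.4 338.1 190.  102.4   3. ]
  hole [433.9 335.8  71.6  69.    3. ]
  hole [524.1 341.7  49.8  52.3  47.1]
top trayM [ 598.9 -189.8   63.7   46.5    1.1]
top gauge [619.   33.5 111.2 111.2  68.9]
side pin 0.104 57 [616.4  33.7] [40.8 27.1] [614.1  30. ]
side pin 0.112 21 [615.8  31.5] [17.3 18. ] [617.1  33.1]
side L 216 [460.1 106.1  61.5  58.5  75.8] [460.5 106.8]
side R 281 [443.1 -94.9  60.6  56.9  27.7] [444.3 -94. ]
side nest [260.7 227.9 117.6 111.7  76.2]
side trayM [ 479.3 -310.1  152.1  152.1   81.7]
side gauge [615.3  30.  114.3 112.5  67.6]
```

```bash
cat >> h.py <<'E'
from scipy.spatial.transform import Rotation as Ro
def to(x,y,z,yaw):
    from cell import env
    o=env.get_obs(); R=Ro.from_euler('xyz',o["tool_rot"],degrees=True)
    dp=R.inv().apply(np.array([x,y,z])-o["tool_pos"])*100
    t=-((yaw-o["tool_rot"][2]+180)%360-180)
    print("t",round(o["time_s"],2),"pos",(o["tool_pos"]*1e3).round(1),"rot",o["tool_rot"].round(1),"F",o["force"].round(1),"w",round(o["grip_width"]*1e3,1),"| dp cm",dp.round(2),"twist",round(t,1))
E
python3 -c "
from h import *;to(.4617,.1073,.2,168.9)"
```

```text
t 0.1 pos [201.1 617.6 221.6] rot [-179.9    0.   162. ] F [ 0.1 -0.2  0.2] w 86.8 | dp cm [-40.57 -40.45   2.23] twist -6.9
```

```bash
python3 -m jog '[{"dp":[-4,-4,0],"twist":-1,"fingers":1},{"dp":[-8,-8,0],"twist":-2,"fingers":1},{"dp":[-12,-12,0],"twist":-4,"fingers":1},{"dp":[-16,-16,0],"twist":-6.9,"fingers":1},{"dp":[-20,-20,0],"twist":-6.9,"fingers":1},{"dp":[-24,-24,0],"twist":-6.9,"fingers":1},{"dp":[-28,-28,0],"twist":-6.9,"fingers":1},{"dp":[-32,-32,0],"twist":-6.9,"fingers":1}]' 20; python3 -c "
from h import *;to(.4617,.1073,.14,168.9)"
```

```text
time_s: 1.1
tool_pos: [0.4069, 0.2129, 0.2224]
tool_rot: [180.0, -0.0, 168.9]
force: [-0.3, 0.3, -0.9]
grip_width: 0.0871
grasp_force: 0.0
t 1.1 pos [406.9 212.9 222.4] rot [180.   -0.  168.9] F [-0.3  0.3 -0.9] w 87.1 | dp cm [-7.42 -9.3   8.24] twist -0.0
```

```bash
python3 -m jog '[{"dp":[-3.7,-4.6,3],"twist":0,"fingers":1},{"dp":[-6.4,-8,6],"twist":0,"fingers":1},{"dp":[-7.4,-9.3,8.2],"twist":0,"fingers":1},{"dp":[-7.4,-9.3,8.2],"twist":0,"fingers":1}]'; python3 -c "
from h import *;to(.4617,.1073,.066,168.9)"
```

```text
time_s: 1.6
tool_pos: [0.4599, 0.1074, 0.1389]
tool_rot: [-179.9, -0.2, 168.7]
force: [-0.4, -0.3, 0.1]
grip_width: 0.087
grasp_force: 0.0
t 1.6 pos [459.9 107.4 138.9] rot [-179.9   -0.2  168.7] F [-0.4 -0.3  0.1] w 87.0 | dp cm [-0.2   0.04  7.29] twist -0.2
```

```bash
python3 -m jog '[{"dp":[-0.2,0,3],"twist":0,"fingers":1},{"dp":[-0.2,0,6],"twist":0,"fingers":1},{"dp":[-0.2,0,7.3],"twist":0,"fingers":1},{"dp":[-0.2,0,7.3],"twist":0,"fingers":0},{"dp":[-0.2,0,7.3],"twist":0,"fingers":0},{"dp":[-0.2,0,7.3],"twist":0,"fingers":0},{"dp":[-0.2,0,7.3],"twist":0,"fingers":0},{"dp":[-0.2,0,7.3],"twist":0,"fingers":0}]' 25; python3 -c "
from h import *;to(.4617,.1073,.066,168.9)"
```

```text
time_s: 2.6
tool_pos: [0.4636, 0.1089, 0.0682]
tool_rot: [180.0, 0.1, 168.9]
force: [-0.2, -0.7, 4.6]
grip_width: 0.0558
grasp_force: 24.9
t 2.6 pos [463.6 108.9  68.2] rot [1.800e+02 1.000e-01 1.689e+02] F [-0.2 -0.7  4.6] w 55.8 | dp cm [ 0.15 -0.2   0.22] twist -0.0
```

```bash
python3 -m jog '[{"dp":[0,0,-1.5],"twist":0,"fingers":0},{"dp":[0,0,-5],"twist":0,"fingers":0},{"dp":[0,0,-10],"twist":0,"fingers":0},{"dp":[-2,-0.5,-14],"twist":0,"fingers":0},{"dp":[-7,-1.8,-15],"twist":0,"fingers":0},{"dp":[-12,-3.1,-15],"twist":0,"fingers":0},{"dp":[-16.73,-4.36,-15],"twist":0,"fingers":0},{"dp":[-16.73,-4.36,-15],"twist":0,"fingers":0}]' 25
python3 - <<'E'
from h import *
from cell import env
to(.6194,.0339,.218,168.9)
c=env.read_camera("side"); np.savez("side1.npz",**c); cv2.imwrite("pics/side1.png",cv2.resize(c["pixels"][100:280,180:380],None,fx=3,fy=3))
to(.6194,.0339,.218,168.9)
c0=dict(np.load("side0.npz"))
for cc,ctr,z0 in((c0,[.4617,.1073],0),(c,[.6175,.0325],.150)):
    W=world(cc); a=np.radians(-11.1)
    N=np.array([[np.cos(a),np.sin(a)],[-np.sin(a),np.cos(a)]])
    L=(W[...,:2]-ctr)@N.T
    m0=(W[...,2]>z0+.01)&(W[...,2]<z0+.055)&(cc["depth"]>0)&(abs(L)<.036).all(2)
    f1=m0&(L[...,0]<-.022)&(abs(L[...,1])<.022); f2=m0&(L[...,1]<-.022)&(abs(L[...,0])<.022)
    print("L0 face",f1.sum(),1e3*np.median(L[f1][:,0]) if f1.any() else 0,"L1 face",f2.sum(),1e3*np.median(L[f2][:,1]) if f2.any() else 0)
E
```

```text
time_s: 3.6
tool_pos: [0.6204, 0.0306, 0.2166]
tool_rot: [-179.8, -0.0, 168.6]
force: [-1.5, 1.2, -1.7]
grip_width: 0.0561
grasp_force: 25.0
t 3.6 pos [620.4  30.6 216.6] rot [-179.8   -0.   168.6] F [-1.5  1.2 -1.7] w 56.1 | dp cm [ 0.17  0.31 -0.14] twist -0.3
t 3.65 pos [619.   32.3 216.8] rot [-1.799e+02 -1.000e-01  1.687e+02] F [-0.3  0.5 -3.4] w 55.6 | dp cm [-0.01  0.17 -0.12] twist -0.2
L0 face 81 -28.13827168124433 L1 face 162 -26.707456407323193
L0 face 117 -25.81163168769373 L1 face 172 -29.129041474874626
```

View pics/side1.png

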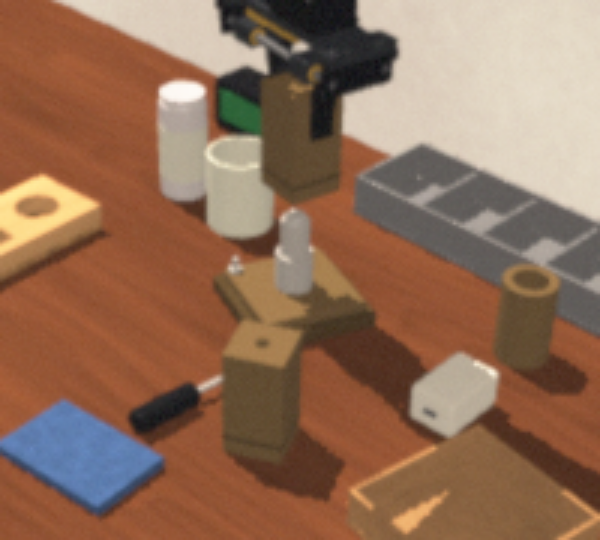

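The side crop shows the column held upright above the pin (pin tip near crop (295,215)). I let it settle, then measure the column axis and the pin axis in the same view.

```bash
python3 -m jog '[{"dp":[0,0,0],"twist":0,"fingers":0},{"dp":[0,0,0],"twist":0,"fingers":0},{"dp":[0,0,0],"twist":0,"fingers":0}]' 25
cat >> h.py <<'E'
from scipy.optimize import least_squares
def circ(c,ctr,z0,z1,r):
    W=world(c); m=(W[...,2]>z0)&(W[...,2]<z1)&(c["depth"]>0)&(np.hypot(W[...,0]-ctr[0],W[...,1]-ctr[1])<r+.009)
    P=W[m][:,:2]
    s=least_squares(lambda q:np.hypot(P[:,0]-q[0],P[:,1]-q[1])-r,ctr,loss="soft_l1",f_scale=.001)
    return (s.x*1e3).round(1),m.sum()
def col(c,ctr,z0,yaw,h=.045):
    W=world(c); a=np.radians(yaw); best=np.array(ctr,float)
    N=np.array([[np.cos(a),np.sin(a)],[-np.sin(a),np.cos(a)]])
    for _ in range(3):
        L=(W[...,:2]-best)@N.T; m0=(W[...,2]>z0+.008)&(W[...,2]<z0+h)&(c["depth"]>0)&(abs(L)<.036).all(2); d=np.zeros(2); n=[]
        for i in(0,1):
            for s in(-1,1):
                f=m0&(s*L[...,i]>.022)&(abs(L[...,1-i])<.02)
                if f.sum()>25: d[i]=np.median(L[f][:,i])-s*.028; n.append((i,s,int(f.sum())))
        best=best+N.T@d
    return (best*1e3).round(1),n
E
python3 - <<'E'
from h import *
from cell import env
c0=dict(np.load("side0.npz"))
print("pin up0",circ(c0,[.6175,.0325],.074,.104,.015),"low",circ(c0,[.6175,.0325],.035,.066,.0195))
print("colL0",col(c0,[.4617,.1073],0,-11.1),"colR0",col(c0,[.445,-.094],0,27.7))
for i in range(2):
    c=env.read_camera("side"); o=env.get_obs()
    print("pin",circ(c,[.6175,.0325],.074,.104,.015),circ(c,[.6175,.0325],.035,.066,.0195),"held",col(c,[.6175,.0325],.15,o["tool_rot"][2]-180),(o["tool_pos"]*1e3).round(1),o["tool_rot"].round(1))
np.savez("side2.npz",**c)
E
```

```text
time_s: 4.03
tool_pos: [0.6184, 0.0344, 0.2181]
tool_rot: [179.9, 0.0, 168.9]
force: [0.2, 0.2, -2.9]
grip_width: 0.0561
grasp_force: 25.0
pin up0 (array([618.9,  34.7]), np.int64(80)) low (array([618.5,  34.5]), np.int64(104))
colL0 (array([461.8, 108.7]), [(0, -1, 61), (1, -1, 120)]) colR0 (array([446. , -92.5]), [(0, -1, 149), (1, -1, 42)])
pin (array([618.6,  34.5]), np.int64(85)) (array([618.8,  35.1]), np.int64(111)) held (array([617.3,  34.7]), [(0, -1, 87), (1, -1, 126)]) [618.5  34.3 218. ] [179.9   0.  168.9]
pin (array([618.7,  35. ]), np.int64(83)) (array([618.3,  34.5]), np.int64(103)) held (array([617.6,  34.8]), [(0, -1, 83), (1, -1, 129)]) [618.6  34.2 218. ] [180.    0.  168.9]
```

```bash
python3 -m jog '[{"dp":[-0.06,0,1],"twist":0,"fingers":0},{"dp":[-0.06,0,2.5],"twist":0,"fingers":0},{"dp":[-0.06,0,3.4],"twist":0,"fingers":0},{"dp":[-0.06,0,4],"twist":0,"fingers":0},{"dp":[-0.06,0,4.6],"twist":0,"fingers":0},{"dp":[-0.06,0,5.2],"twist":0,"fingers":0},{"dp":[-0.06,0,5.8],"twist":0,"fingers":0},{"dp":[-0.06,0,5.8],"twist":0,"fingers":0}]' 25; python3 -c "
from h import *;to(.619,.0344,.14,168.9)"
```

```text
time_s: 5.12
tool_pos: [0.6191, 0.0336, 0.159]
tool_rot: [-180.0, -0.0, 168.9]
force: [0.1, -0.0, -2.0]
grip_width: 0.0559
grasp_force: 25.0
t 5.12 pos [619.1  33.6 159. ] rot [-180.    -0.   168.9] F [ 0.1 -0.  -2. ] w 55.9 | dp cm [0.02 0.08 1.9 ] twist -0.0
```

```bash
python3 -m jog '[{"dp":[0,0,0.6],"twist":0,"fingers":0},{"dp":[0,0,1.2],"twist":0,"fingers":0},{"dp":[0,0,1.6],"twist":0,"fingers":0},{"dp":[0,0,1.9],"twist":0,"fingers":0},{"dp":[0,0,2.1],"twist":0,"fingers":0},{"dp":[0,0,2.3],"twist":0,"fingers":0},{"dp":[0,0,2.4],"twist":0,"fingers":0}]' 25; python3 -c "
from h import *;to(.619,.0344,.098,168.9)"
```

```text
time_s: 6.0
tool_pos: [0.6198, 0.0334, 0.1382]
tool_rot: [179.9, 0.0, 168.8]
force: [-5.9, -0.2, 13.5]
grip_width: 0.0557
grasp_force: 25.0
t 6.0 pos [619.8  33.4 138.2] rot [179.9   0.  168.8] F [-5.9 -0.2 13.5] w 55.7 | dp cm [0.1  0.08 4.02] twist -0.1
```

```bash
python3 -m jog '[{"dp":[0,0,-0.5],"twist":0,"fingers":0},{"dp":[0,0,-0.5],"twist":0,"fingers":0}]' 25;python3 -m jog '[{"dp":[0.1,0,0],"twist":0,"fingers":0},{"dp":[0.2,0,0],"twist":0,"fingers":0},{"dp":[0.2,0,0],"twist":0,"fingers":0}]' 25;python3 -m jog '[{"dp":[-0.2,0,0],"twist":0,"fingers":0},{"dp":[-0.4,0,0],"twist":0,"fingers":0},{"dp":[-0.4,0,0],"twist":0,"fingers":0}]' 25
```

```text
time_s: 6.25
tool_pos: [0.6198, 0.0337, 0.1409]
tool_rot: [180.0, 0.1, 168.9]
force: [-0.6, 0.6, -2.8]
grip_width: 0.0557
grasp_force: 25.0
time_s: 6.62
tool_pos: [0.6182, 0.034, 0.1405]
tool_rot: [180.0, 0.1, 168.9]
force: [3.9, -0.2, -4.7]
grip_width: 0.0558
grasp_force: 25.0
time_s: 7.0
tool_pos: [0.621, 0.0331, 0.1403]
tool_rot: [-180.0, -0.1, 168.9]
force: [-0.7, 0.1, -2.7]
grip_width: 0.0557
grasp_force: 25.0
```

```bash
python3 -m jog '[{"dp":[-0.2,0,0],"twist":0,"fingers":0},{"dp":[-0.2,0,0],"twist":0,"fingers":0},{"dp":[-0.2,0,0],"twist":0,"fingers":0}]' 25;python3 -m jog '[{"dp":[0.3,0,0],"twist":0,"fingers":0},{"dp":[0.4,0.1,0],"twist":0,"fingers":0},{"dp":[0.4,0.3,0],"twist":0,"fingers":0},{"dp":[0.4,0.3,0],"twist":0,"fingers":0}]' 25;python3 -m jog '[{"dp":[0,-0.3,0],"twist":0,"fingers":0},{"dp":[0,-0.6,0],"twist":0,"fingers":0},{"dp":[0,-0.6,0],"twist":0,"fingers":0}]' 25
```

```text
time_s: 7.38
tool_pos: [0.6219, 0.0333, 0.14]
tool_rot: [-180.0, -0.2, 168.9]
force: [-5.0, 1.5, -1.7]
grip_width: 0.0559
grasp_force: 25.0
time_s: 7.88
tool_pos: [0.6206, 0.0359, 0.141]
tool_rot: [-180.0, 0.1, 168.9]
force: [0.1, -1.0, -2.3]
grip_width: 0.0559
grasp_force: 25.0
time_s: 8.25
tool_pos: [0.6192, 0.0327, 0.1406]
tool_rot: [179.8, 0.0, 168.9]
force: [2.4, 5.2, -3.8]
grip_width: 0.0555
grasp_force: 25.0
```

Contact came with the foot at 70 mm, the shoulder height. Lateral play on the upper pin is only about ±1.5 mm, which means the 33 mm bore. I centre it, set it on the shoulder, let go and look.

```bash
python3 -m jog '[{"dp":[0,0.4,0],"twist":0,"fingers":0},{"dp":[0,0.4,0.1],"twist":0,"fingers":0},{"dp":[0,0.4,0.2],"twist":0,"fingers":0},{"dp":[0,0.4,0.3],"twist":0,"fingers":0},{"dp":[0,0.4,0.3],"twist":0,"fingers":0}]' 25
```

```text
time_s: 8.88
tool_pos: [0.6195, 0.0336, 0.1383]
tool_rot: [-180.0, 0.0, 168.8]
force: [-2.4, -1.1, 4.5]
grip_width: 0.0558
grasp_force: 25.0
```

```bash
python3 -m jog '[{"dp":[0,0,0],"twist":0,"fingers":0.75},{"dp":[0,0,0],"twist":0,"fingers":0.85},{"dp":[0,0,0],"twist":0,"fingers":0.9},{"dp":[0,0,0],"twist":0,"fingers":0.9}]' 25
python3 - <<'E'
from h import *
from cell import env
c=env.read_camera("side"); cv2.imwrite("pics/side3.png",cv2.resize(c["pixels"][100:250,200:350],None,fx=4,fy=4))
print(col(c,[.6186,.0347],.07,-11.1)); to(.62,.034,.138,168.9)
W=world(c); 
m=(abs(W[...,0]-.6186)<.04)&(abs(W[...,1]-.0347)<.04)&(W[...,2]>.03)&(W[...,2]<.19); print(np.histogram(W[m][:,2],bins=np.arange(.03,.2,.01)))
E
```

```text
time_s: 9.38
tool_pos: [0.6196, 0.0347, 0.1375]
tool_rot: [180.0, 0.0, 168.9]
force: [0.7, -0.0, 0.2]
grip_width: 0.0775
grasp_force: 0.0
(array([618.1,  33.9]), [(0, -1, 85), (1, -1, 113)])
t 9.43 pos [619.6  34.7 137.5] rot [180.    0.  168.9] F [ 0.2 -0.2 -0.4] w 77.5 | dp cm [-0.05 -0.06 -0.05] twist -0.0
(array([106,  34,  25,  10,  71,  71,  76,  68,  79,  65,  50,  56,  52,
        60, 121,  35]), array([0.03, 0.04, 0.05, 0.06, 0.07, 0.08, 0.09, 0.1 , 0.11, 0.12, 0.13,
       0.14, 0.15, 0.16, 0.17, 0.18, 0.19]))
```

View pics/side3.png

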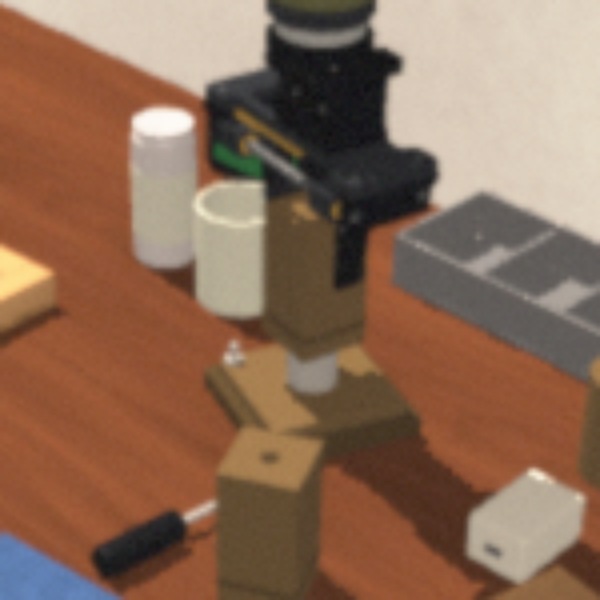

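The side crop shows the column standing free on the pin: bright steel at (312,372) under the foot, foot at about 70 mm. It hangs on the shoulder, so it goes to the tray. I regrasp and lift.

```bash
python3 -m jog '[{"dp":[0,0,0],"twist":0,"fingers":0},{"dp":[0,0,0],"twist":0,"fingers":0},{"dp":[0,0,0],"twist":0,"fingers":0},{"dp":[0,0,-1.5],"twist":0,"fingers":0},{"dp":[0,0,-3.5],"twist":0,"fingers":0},{"dp":[0,0,-6],"twist":0,"fingers":0},{"dp":[0,0,-8],"twist":0,"fingers":0},{"dp":[0,0,-8],"twist":0,"fingers":0}]' 25; python3 -c "
from h import *;to(.5077,-.3112,.15,171.3)"
```

```text
time_s: 10.42
tool_pos: [0.6209, 0.0345, 0.2202]
tool_rot: [179.9, 0.2, 168.9]
force: [0.3, 0.2, -2.8]
grip_width: 0.056
grasp_force: 24.9
t 10.43 pos [620.9  34.5 220.2] rot [179.9   0.2 168.9] F [ 0.3  0.2 -2.8] w 56.0 | dp cm [  4.45 -36.11   6.94] twist -2.4
```

```bash
python3 -m jog '[{"dp":[0.4,-3,0],"twist":0,"fingers":0},{"dp":[1,-8,0],"twist":0,"fingers":0},{"dp":[1.7,-14,0],"twist":-1,"fingers":0},{"dp":[2.5,-20,0],"twist":-2.4,"fingers":0},{"dp":[3.2,-26,0],"twist":-2.4,"fingers":0},{"dp":[3.9,-31.5,2],"twist":-2.4,"fingers":0},{"dp":[4.45,-35.2,5],"twist":-2.4,"fingers":0},{"dp":[4.45,-36.1,6.9],"twist":-2.4,"fingers":0}]' 25; python3 -c "
from h import *;to(.5077,-.3112,.0735,171.3)"
```

```text
time_s: 11.42
tool_pos: [0.503, -0.314, 0.1466]
tool_rot: [-180.0, -0.2, 170.9]
force: [-0.6, 0.2, -3.0]
grip_width: 0.0559
grasp_force: 24.9
t 11.43 pos [ 503.  -314.   146.6] rot [-180.    -0.2  170.9] F [-0.6  0.2 -3. ] w 55.9 | dp cm [-0.44  0.35  7.31] twist -0.4
```

```bash
python3 -m jog '[{"dp":[0,0,0],"twist":0,"fingers":0},{"dp":[0,0,2],"twist":0,"fingers":0},{"dp":[0,0,4.5],"twist":0,"fingers":0},{"dp":[0,0,6],"twist":0,"fingers":0},{"dp":[0,0,6.8],"twist":0,"fingers":0},{"dp":[0,0,7.2],"twist":0,"fingers":0},{"dp":[0,0,7.2],"twist":0,"fingers":0}]' 25; python3 -c "
from h import *;to(.5077,-.3112,.0735,171.3)"
```

```text
time_s: 12.3
tool_pos: [0.5065, -0.3112, 0.0769]
tool_rot: [-180.0, 0.0, 171.3]
force: [0.4, 0.1, -1.8]
grip_width: 0.0558
grasp_force: 24.9
t 12.3 pos [ 506.5 -311.2   76.9] rot [-180.     0.   171.3] F [ 0.4  0.1 -1.8] w 55.8 | dp cm [-0.12  0.01  0.34] twist -0.0
```

```bash
python3 -m jog '[{"dp":[0,0,0.2],"twist":0,"fingers":0},{"dp":[0,0,0.3],"twist":0,"fingers":0},{"dp":[0,0,0.4],"twist":0,"fingers":0},{"dp":[0,0,0.4],"twist":0,"fingers":0}]' 25
```

```text
time_s: 12.8
tool_pos: [0.5064, -0.3111, 0.0727]
tool_rot: [180.0, 0.0, 171.3]
force: [0.7, 0.0, -1.4]
grip_width: 0.0561
grasp_force: 24.9
```

```bash
python3 -m jog '[{"dp":[0,0,0.1],"twist":0,"fingers":0},{"dp":[0,0,0.2],"twist":0,"fingers":0},{"dp":[0,0,0.2],"twist":0,"fingers":0}]' 25
```

```text
time_s: 13.18
tool_pos: [0.5065, -0.3116, 0.0723]
tool_rot: [180.0, 0.1, 171.2]
force: [-3.1, 0.7, 8.3]
grip_width: 0.0557
grasp_force: 25.0
```

```bash
python3 -m jog '[{"dp":[0,0,0],"twist":0,"fingers":0.8},{"dp":[0,0,0],"twist":0,"fingers":0.9},{"dp":[0,0,0],"twist":0,"fingers":0.9},{"dp":[0,0,-1.5],"twist":0,"fingers":0.9},{"dp":[0,0,-4.5],"twist":0,"fingers":0.9},{"dp":[0,0,-8],"twist":0,"fingers":1},{"dp":[0,0,-9],"twist":0,"fingers":1},{"dp":[0,0,-9],"twist":0,"fingers":1}]' 25
python3 - <<'E'
from h import *
from cell import env
c=env.read_camera("side"); cv2.imwrite("pics/side4.png",c["pixels"]); print(col(c,[.5065,-.3112],.005,-8.7)); print(env.get_obs()["qpos"].round(1))
m=blob(c,world(c),tuple(proj(c,[.507,-.311,.115])[0].round().astype(int)),.108,.125,30); print(m.sum(),np.median(world(c)[m][:,2]),rect(c,m,.115))
print(col(c,[.4475,-.0924],0,27.7))
to(.4475,-.0924,.14,207.7)
E
```

```text
time_s: 14.18
tool_pos: [0.5066, -0.3112, 0.1613]
tool_rot: [180.0, 0.1, 171.3]
force: [0.0, 0.7, 0.4]
grip_width: 0.0864
grasp_force: 0.0
(array([ 505.8, -311.2]), [(0, -1, 127), (1, -1, 119)])
[ -5.9  16.4  41.6  97.5 -11.5  70.5 119.6]
403 0.11399646869884054 ((501.4554443359375, -313.8289794921875), (60.28571319580078, 62.28508758544922), 81.1904296875)
(array([445.8, -92.5]), [(0, -1, 150), (1, -1, 43)])
t 14.22 pos [ 506.  -310.7  160.1] rot [180.   -0.  171.3] F [ 0.4  0.6 -0.2] w 86.8 | dp cm [ 9.1  20.69  2.03] twist -36.4
```

View pics/side4.png

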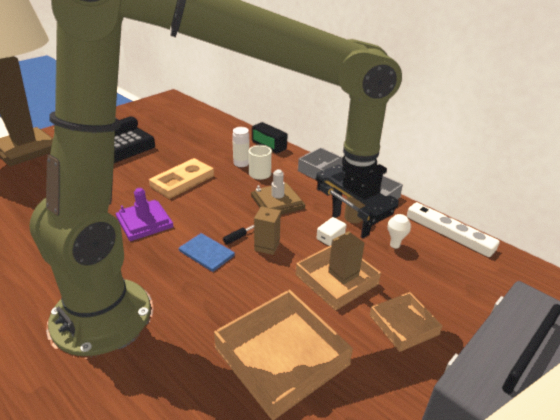

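The side view shows the first column upright in the middle tray, at (347,258), with the gripper clear. Everything else is unmoved. Next is the second column.

```bash
python3 -m jog '[{"dp":[1.5,3,0],"twist":7,"fingers":1},{"dp":[3.5,8,0],"twist":16,"fingers":1},{"dp":[5.5,13,0],"twist":25,"fingers":1},{"dp":[7.5,17.5,0],"twist":34,"fingers":1},{"dp":[9.1,20.7,0.5],"twist":43,"fingers":1},{"dp":[9.1,20.7,1.5],"twist":50,"fingers":1},{"dp":[9.1,20.7,2],"twist":53.6,"fingers":1},{"dp":[9.1,20.7,2],"twist":53.6,"fingers":1}]' 25; python3 -c "
from h import *;to(.4475,-.0924,.068,117.7)"
```

```text
time_s: 15.22
tool_pos: [0.4465, -0.0923, 0.1391]
tool_rot: [-179.8, -0.1, 117.7]
force: [0.5, 0.4, -0.4]
grip_width: 0.0869
grasp_force: 0.0
t 15.22 pos [446.5 -92.3 139.1] rot [-1.798e+02 -1.000e-01  1.177e+02] F [ 0.5  0.4 -0.4] w 86.9 | dp cm [-0.06  0.11  7.11] twist 0.0
```

```bash
python3 -m jog '[{"dp":[0,0,3],"twist":0,"fingers":1},{"dp":[0,0,6],"twist":0,"fingers":1},{"dp":[0,0,7.1],"twist":0,"fingers":1},{"dp":[0,0,7.1],"twist":0,"fingers":0},{"dp":[0,0,7.1],"twist":0,"fingers":0},{"dp":[0,0,7.1],"twist":0,"fingers":0},{"dp":[0,0,7.1],"twist":0,"fingers":0},{"dp":[0,0,7.1],"twist":0,"fingers":0}]' 25; python3 -c "
from h import *;to(.4475+.1723,-.0924+.1268,.220,117.7)"
```

```text
time_s: 16.23
tool_pos: [0.4482, -0.0927, 0.0702]
tool_rot: [179.9, 0.0, 117.7]
force: [-1.4, 0.2, 3.8]
grip_width: 0.0557
grasp_force: 24.9
t 16.23 pos [448.2 -92.7  70.2] rot [179.9   0.  117.7] F [-1.4  0.2  3.8] w 55.7 | dp cm [  3.28  21.12 -14.96] twist -0.0
```

```bash
python3 -m jog '[{"dp":[0,0,-1.5],"twist":0,"fingers":0},{"dp":[0,0,-5],"twist":0,"fingers":0},{"dp":[0,0,-10],"twist":0,"fingers":0},{"dp":[0.3,2,-14],"twist":0,"fingers":0},{"dp":[1.1,7,-15],"twist":0,"fingers":0},{"dp":[2,13,-15],"twist":0,"fingers":0},{"dp":[2.8,18.5,-15],"twist":0,"fingers":0},{"dp":[3.22,21.17,-15],"twist":0,"fingers":0}]' 25;python3 -m jog '[{"dp":[0,0,0],"twist":0,"fingers":0},{"dp":[0,0,0],"twist":0,"fingers":0},{"dp":[0,0,0],"twist":0,"fingers":0},{"dp":[0,0,0],"twist":0,"fingers":0}]' 25
python3 - <<'E'
from h import *
from cell import env
for i in range(2):
    c=env.read_camera("side"); o=env.get_obs()
    print("pin",circ(c,[.6175,.0325],.074,.104,.015),circ(c,[.6175,.0325],.035,.066,.0195),"held",col(c,[.6175,.0325],.15,o["tool_rot"][2]-90))
to(.62,.0345,.22,117.7)
E
```

```text
time_s: 17.23
tool_pos: [0.6215, 0.0378, 0.2189]
tool_rot: [-179.9, -0.0, 117.9]
force: [0.0, 0.7, -3.9]
grip_width: 0.0559
grasp_force: 24.9
time_s: 17.73
tool_pos: [0.6198, 0.0335, 0.2201]
tool_rot: [180.0, -0.0, 117.6]
force: [0.1, 0.6, -2.1]
grip_width: 0.0559
grasp_force: 24.9
pin (array([619.1,  34.7]), np.int64(88)) (array([618.6,  34.6]), np.int64(103)) held (array([617.7,  33.9]), [(0, -1, 144), (1, -1, 43)])
pin (array([618.7,  34.3]), np.int64(82)) (array([618.9,  34.8]), np.int64(108)) held (array([617.6,  33.9]), [(0, -1, 150), (1, -1, 43)])
t 17.82 pos [620.   33.8 219.9] rot [180.   -0.  117.6] F [ 0.2 -0.  -3.6] w 55.7 | dp cm [ 0.06  0.03 -0.01] twist -0.1
```

```bash
python3 -m jog '[{"dp":[0,0.08,1],"twist":0,"fingers":0},{"dp":[0,0.08,2.5],"twist":0,"fingers":0},{"dp":[0,0.08,3.4],"twist":0,"fingers":0},{"dp":[0,0.08,4.2],"twist":0,"fingers":0},{"dp":[0,0.08,5],"twist":0,"fingers":0},{"dp":[0,0.08,5.8],"twist":0,"fingers":0},{"dp":[0,0.08,6.6],"twist":0,"fingers":0},{"dp":[0,0.08,7.2],"twist":0,"fingers":0}]' 25; python3 -m jog '[{"dp":[0,0,0.2],"twist":0,"fingers":0},{"dp":[0,0,0.5],"twist":0,"fingers":0},{"dp":[0,0,0.8],"twist":0,"fingers":0},{"dp":[0,0,1.0],"twist":0,"fingers":0},{"dp":[0,0,1.2],"twist":0,"fingers":0},{"dp":[0,0,1.2],"twist":0,"fingers":0}]' 25
```

```text
time_s: 18.82
tool_pos: [0.6209, 0.0346, 0.147]
tool_rot: [-180.0, -0.0, 117.7]
force: [0.1, -0.5, -3.7]
grip_width: 0.056
grasp_force: 24.9
time_s: 19.58
tool_pos: [0.6209, 0.0346, 0.1354]
tool_rot: [-180.0, -0.0, 117.7]
force: [0.1, -0.1, -3.4]
grip_width: 0.0559
grasp_force: 24.9
```

It is past the shoulder with no force. I lower it on to the base.

```bash
python3 -m jog '[{"dp":[0,0,0.5],"twist":0,"fingers":0},{"dp":[0,0,1.1],"twist":0,"fingers":0},{"dp":[0,0,1.7],"twist":0,"fingers":0},{"dp":[0,0,2.3],"twist":0,"fingers":0},{"dp":[0,0,2.8],"twist":0,"fingers":0},{"dp":[0,0,3.1],"twist":0,"fingers":0},{"dp":[0,0,3.2],"twist":0,"fingers":0},{"dp":[0,0,3.3],"twist":0,"fingers":0}]' 25; python3 -m jog '[{"dp":[0,0,0.1],"twist":0,"fingers":0},{"dp":[0,0,0.2],"twist":0,"fingers":0},{"dp":[0,0,0.3],"twist":0,"fingers":0},{"dp":[0,0,0.3],"twist":0,"fingers":0}]' 25
```

```text
time_s: 20.58
tool_pos: [0.6212, 0.0346, 0.1027]
tool_rot: [180.0, 0.0, 117.7]
force: [-0.0, 0.3, -3.4]
grip_width: 0.056
grasp_force: 24.9
time_s: 21.08
tool_pos: [0.6211, 0.0345, 0.1003]
tool_rot: [180.0, -0.0, 117.7]
force: [-2.7, 0.1, 3.0]
grip_width: 0.0561
grasp_force: 24.9
```

```bash
python3 -m jog '[{"dp":[0,0,0],"twist":0,"fingers":0.8},{"dp":[0,0,0],"twist":0,"fingers":0.9},{"dp":[0,0,0],"twist":0,"fingers":0.9},{"dp":[0,0,0],"twist":0,"fingers":0.9}]' 25
python3 - <<'E'
from h import *
from cell import env
c=env.read_camera("side"); cv2.imwrite("pics/side5.png",cv2.resize(c["pixels"][100:250,200:350],None,fx=4,fy=4))
print(col(c,[.6186,.0347],.03,27.7)); to(.62,.0345,.22,117.7)
E
```

```text
time_s: 21.58
tool_pos: [0.6211, 0.0345, 0.0996]
tool_rot: [180.0, 0.0, 117.7]
force: [-0.5, -0.1, -0.5]
grip_width: 0.0775
grasp_force: 0.0
(array([618.7,  35. ]), [(0, -1, 130), (1, -1, 33)])
t 21.62 pos [621.   34.6  99.6] rot [180.    0.  117.7] F [-0.8  0.1 -0.9] w 77.7 | dp cm [  0.04  -0.1  -12.04] twist -0.0
```

View pics/side5.png

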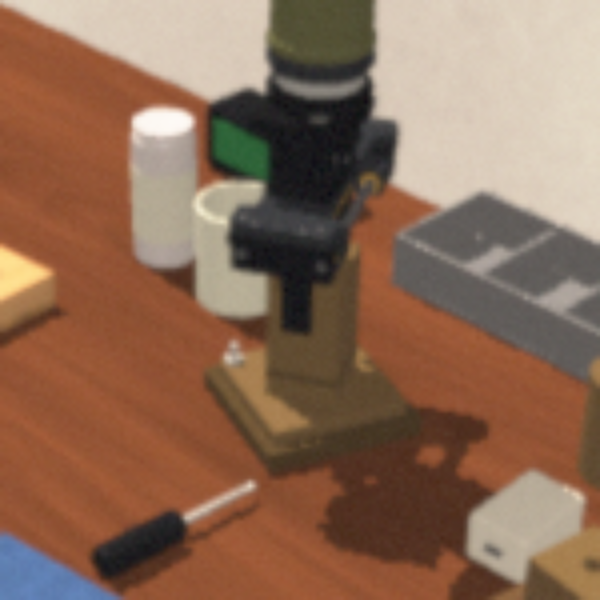

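```bash
python3 -m jog '[{"dp":[0,0,0],"twist":0,"fingers":0},{"dp":[0,0,0],"twist":0,"fingers":0},{"dp":[0,0,0],"twist":0,"fingers":0},{"dp":[0,0,0],"twist":0,"fingers":0}]' 25
```

```text
time_s: 22.12
tool_pos: [0.6209, 0.0345, 0.0996]
tool_rot: [-180.0, -0.0, 117.7]
force: [0.3, 0.3, -0.1]
grip_width: 0.0556
grasp_force: 24.9
```

The side crop shows the second column's foot resting on the lamp base at (310,380), with no pin visible, so it fits. I lift it and carry it to the nest.

```bash
python3 -m jog '[{"dp":[0,0,-1.5],"twist":0,"fingers":0},{"dp":[0,0,-4],"twist":0,"fingers":0},{"dp":[0,0,-6.5],"twist":0,"fingers":0},{"dp":[0,0,-9.5],"twist":0,"fingers":0},{"dp":[0,0,-12],"twist":0,"fingers":0},{"dp":[0,0,-13],"twist":0,"fingers":0},{"dp":[0,0,-13],"twist":0,"fingers":0}]' 25; python3 -c "
from h import *;to(.4361,.3363,.14,93)"
```

```text
time_s: 23.0
tool_pos: [0.6211, 0.0345, 0.23]
tool_rot: [180.0, 0.0, 117.7]
force: [0.1, 0.5, -3.3]
grip_width: 0.0556
grasp_force: 24.9
t 23.0 pos [621.1  34.5 230. ] rot [180.    0.  117.7] F [ 0.1  0.5 -3.3] w 55.6 | dp cm [35.32 -2.38  8.99] twist 24.7
```

```bash
python3 -m jog '[{"dp":[3,-0.2,0],"twist":2,"fingers":0},{"dp":[8,-0.5,0],"twist":6,"fingers":0},{"dp":[14,-0.9,0],"twist":11,"fingers":0},{"dp":[20,-1.3,0],"twist":17,"fingers":0},{"dp":[26,-1.8,0],"twist":22,"fingers":0},{"dp":[31.5,-2.1,3],"twist":24.7,"fingers":0},{"dp":[34.5,-2.35,7],"twist":24.7,"fingers":0},{"dp":[35.3,-2.4,9],"twist":24.7,"fingers":0}]' 25; python3 -m jog '[{"dp":[0,0,0],"twist":0,"fingers":0},{"dp":[0,0,0],"twist":0,"fingers":0},{"dp":[0,0,0],"twist":0,"fingers":0},{"dp":[0,0,0],"twist":0,"fingers":0}]' 25
python3 - <<'E'
from h import *
from cell import env
c=env.read_camera("side"); o=env.get_obs(); cv2.imwrite("pics/side6.png",cv2.resize(c["pixels"][100:220,110:260],None,fx=4,fy=4))
print("held",col(c,[.435,.3363],.07,3,.04)); to(.4361,.3363,.0776,93)
for n,cc in(("s",dict(np.load("side0.npz"))),("s6",c)):
    W=world(cc); uv=tuple(proj(cc,[.434,.336,.03])[0].round().astype(int))
    m=((W[...,2]>.024)&(W[...,2]<.037)).astype(np.uint8); k=np.zeros_like(m); u,v=uv; k[v-40:v+40,u-45:u+75]=1; m*=k
    l=cv2.connectedComponents(m)[1]; m=(l==np.bincount(l[l>0]).argmax())
    r=rect(cc,m,.03); print(n,"nest",np.round(r[0]+r[1]+(r[2],),1))
    q,h=cv2.findContours(m.astype(np.uint8),cv2.RETR_CCOMP,cv2.CHAIN_APPROX_NONE)
    for a,b in zip(q,h[0]):
        if b[3]>=0 and cv2.contourArea(a)>50: r=cv2.minAreaRect((ray(cc,a.reshape(-1,2),.03)*1000).astype(np.float32)); print(" hole",np.round(r[0]+r[1]+(r[2],),1))
E
```

```text
time_s: 24.0
tool_pos: [0.4316, 0.3373, 0.1356]
tool_rot: [-179.7, 0.2, 93.3]
force: [-0.3, -0.8, -3.5]
grip_width: 0.0561
grasp_force: 24.9
time_s: 24.5
tool_pos: [0.4366, 0.3359, 0.1405]
tool_rot: [179.9, -0.1, 92.9]
force: [0.1, -0.6, -2.9]
grip_width: 0.0557
grasp_force: 24.9
held (array([433.9, 335.9]), [(0, -1, 70), (1, -1, 95)])
t 24.55 pos [436.4 335.9 140.3] rot [ 1.799e+02 -1.000e-01  9.290e+01] F [-0.  -0.3 -3. ] w 55.9 | dp cm [ 0.03 -0.04  6.27] twist -0.1
s nest [473.4 334.4 194.4 110.    3.8]
 hole [430.7 334.5  70.8  69.4   0.7]
 hole [518.8 337.   48.5  51.7   4.6]
s6 nest [474.  334.5 194.4 108.2   3.1]
 hole [518.7 336.   45.5  53.4  46.5]
```

View pics/side6.png

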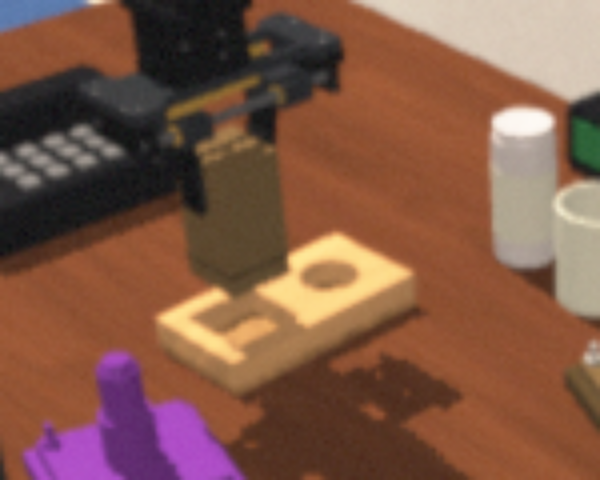

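The side crop shows the column at (237,210), square above the pocket at (240,325). Its axis matches the pocket centre to within 1 mm, so I lower it.

```bash
python3 -m jog '[{"dp":[0,0,1.5],"twist":0,"fingers":0},{"dp":[0,0,3],"twist":0,"fingers":0},{"dp":[0,0,3.7],"twist":0,"fingers":0},{"dp":[0,0,4.4],"twist":0,"fingers":0},{"dp":[0,0,5.1],"twist":0,"fingers":0},{"dp":[0,0,5.7],"twist":0,"fingers":0},{"dp":[0,0,6.1],"twist":0,"fingers":0},{"dp":[0,0,6.1],"twist":0,"fingers":0}]' 25;  python3 -m jog '[{"dp":[0,0,0.1],"twist":0,"fingers":0},{"dp":[0,0,0.2],"twist":0,"fingers":0},{"dp":[0,0,0.3],"twist":0,"fingers":0},{"dp":[0,0,0.3],"twist":0,"fingers":0}]' 25
```

```text
time_s: 25.55
tool_pos: [0.4357, 0.3359, 0.0783]
tool_rot: [-180.0, 0.0, 93.0]
force: [0.8, -0.1, -2.7]
grip_width: 0.0562
grasp_force: 24.9
time_s: 26.05
tool_pos: [0.4361, 0.3364, 0.0775]
tool_rot: [180.0, -0.1, 93.0]
force: [-3.6, -3.5, 7.9]
grip_width: 0.0559
grasp_force: 24.9
```

Contact at TCP 77.5 mm puts the foot at 8 mm, on the pocket floor. I release, rise straight up and look.

```bash
python3 -m jog '[{"dp":[0,0,0],"twist":0,"fingers":0.8},{"dp":[0,0,0],"twist":0,"fingers":0.9},{"dp":[0,0,0],"twist":0,"fingers":0.9},{"dp":[0,0,-1.5],"twist":0,"fingers":0.9},{"dp":[0,0,-5],"twist":0,"fingers":0.9},{"dp":[0,0,-10],"twist":0,"fingers":1},{"dp":[0,0,-13],"twist":0,"fingers":1},{"dp":[0,0,-13],"twist":0,"fingers":1}]' 25; python3 -m jog '[{"dp":[0,0,0],"twist":0,"fingers":1},{"dp":[0,0,0],"twist":0,"fingers":1},{"dp":[0,0,0],"twist":0,"fingers":1}]' 25
python3 - <<'E'
from h import *
from cell import env
c=env.read_camera("side"); cv2.imwrite("pics/side7.png",c["pixels"]); W=world(c)
for p in([.434,.336,.118],[.507,-.311,.115]):
    m=blob(c,W,tuple(proj(c,p)[0].round().astype(int)),.107,.13,25); print("top z",np.percentile(W[m][:,2],[10,50,90]).round(4),(W[m][:,:2].mean(0)*1e3).round(1))
to(.43,.33,.2,93)
E
```

```text
time_s: 27.05
tool_pos: [0.4375, 0.3373, 0.2096]
tool_rot: [179.7, -0.3, 93.0]
force: [0.2, -0.3, -0.5]
grip_width: 0.0864
grasp_force: 0.0
time_s: 27.42
tool_pos: [0.4354, 0.3357, 0.2046]
tool_rot: [-179.9, 0.1, 93.0]
force: [-0.7, 0.5, -1.0]
grip_width: 0.0873
grasp_force: 0.0
top z [0.1104 0.1161 0.1188] [430.1 330.7]
top z [0.111  0.1139 0.1158] [ 502.7 -313.8]
t 27.48 pos [435.5 335.8 204.8] rot [-1.799e+02  1.000e-01  9.300e+01] F [-0.4 -0.4 -0.3] w 86.9 | dp cm [-0.55 -0.58  0.48] twist -0.0
```

View pics/side7.png

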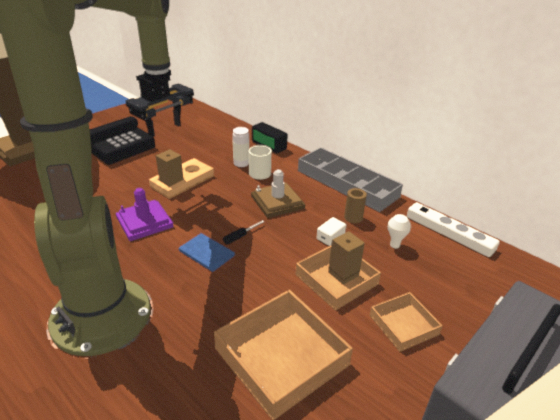

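The side view shows the second column seated upright in the square pocket at (170,168), its top at about 118 mm. The first column stands upright in the middle tray at (346,257). The gripper touches nothing and the other objects have not moved.

```bash
python3 -c "
from cell import env
print(env.sign_off())"
```

```text
the job is handed in; nothing more can be done
None
```

Both columns are sorted and the job is handed in at about 27 s of the 72 s: the first column tried (left one in the top view) hung up on the pin's shoulder and stands upright in the middle-sized cardboard tray; the second fitted and is fully seated in the nest's square pocket.

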